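Snap the shoe-care box shut

ROBOT

A 7-joint arm with a two-finger parallel gripper is mounted at the origin on the work surface. World frame = base frame: x ahead of the robot, y to its left, z up, the work surface at z = 0. Lengths are in m, angles in rad, forces in N, time in s.
With the tool pointing down it reaches from about 0.4 to 0.85 m from the base axis. Payload 10.4 kg.
Tool frame: the origin (TCP) lies on the mounting face of the last link; the fingertips stand 173 mm ahead of it and the grasp point (between the pads) lies 155 mm ahead of it (manip.tip_extent is the distance from the TCP to the fingertips, in m); z points along the fingers, y is the line along which they close (so a half turn about z gives the same grasp; the last joint's range is limited). The gripper opens to 85 mm and grips with 20 to 120 N. Pads are 22 mm wide; open, the fingers measure 114 mm over their backs; the gripper's body (76 mm by 85 mm) begins 54 mm behind the grasp point. The pads swing forward as they close: fully open they stand 13 mm farther back than shut.
Start: joints at [1.155, 0.332, -0.065, 1.46, 0.022, 1.35, -0.088], TCP at [0.239, -0.577, 0.405] pointing down, gripper open.
Joint ranges: [-2.6, 2.6], [-0.5, 2.12], [-1.47, 1.34], [0.16, 2.42], [-1.27, 4.41], [0.06, 2.06], [-2.6, 2.6]. Speed limits (rad/s): [2.22, 2.22, 2.79, 2.79, 3.14, 3.14, 3.14].

INTERFACE

Orientations are given as a unit quaternion [x, y, z, w].
In Python, from workcell import manip gives the robot as it stands.
- The arm moves only by the tool move_arm, never from a script. Its argument "plan" is one flat list of numbers, 7 for each row, row after row: the turn, a rotation vector about the tool's x, y, z in rad, then the shift along the tool's x, y, z in m, then the finger opening in m, from 0 to 0.0854. In form: [ax, ay, az, dx, dy, dz, gripper, ax, ay, az, dx, dy, dz, gripper, ...]. A call has 1 to 12 rows; each row is the pose to reach, as a shift and turn from the pose commanded when the call began, along the tool's axes at that moment; what a row does not reach only later rows make up. A row lasts 1/8 s, in which the tool goes at most 62.5 mm and 10.7 degrees, less where a joint would pass 70% of its speed; a pose out of reach is approached as far as the arm can. A call with a gripper value outside its range is refused whole. The fingers move at their own pace and stop on an object; "squeeze" is the grip in N (left out, the last holds). Time passes only in rows, so rows that repeat a pose let the fingers close. It gives the time, the measured TCP pose, the force, the opening and the grip force at its end, in the units of the state.
- manip.get_obs(): the state, without advancing time (a new reading comes with each control period).
- manip.camera(name): name is "scene" or "top" or "wrist"; returns a dict with "color" (400x640x3 uint8, red, green, blue), "fx", "fy", "cx", "cy" (pixels), "dist" ([k1, k2, p1, p2, k3] as OpenCV has them; the pictures are not rectified), "cam_to_world" (4x4, takes a point from camera to world coordinates); the wrist camera has in their place "mount" (4x4, takes a point from camera to tool coordinates, whose origin is the TCP and whose axes are the flange's). Camera axes: x right, y down, z forward; pixel columns grow to the right and rows downward; lengths in m; the calibration is good to about 2 mm. A picture is of the moment at which its call begins: read the wrist's pose just before it. There is no depth.
- manip.hand_in(): hands the job in; it is judged then, once.
Trained networks look in a picture, given as the dict that the camera call returned (one of the last four; its "shot" number tells which), for a name from the list of things; names that differ only in an ending like _2 or _b are one class to them, and where a whole thing is asked for, a point or a joint stands for the part that bears it (a point fixed in the world has none). Each returns a list of dicts, best first, with "conf" (0 to 1); they miss things now and then, are a little off and sometimes report something else, mostly with a low value. They report only what shows in the picture. A call takes as long as a camera call. They do not tell look-alikes from the thing itself.
- manip.look_for(picture, label): "position" ([x, y, z] in m, in the coordinates of the camera as it stood for that picture, good to about 4 mm: the middle of the surface that is visible of it).
- manip.silhouettes(picture, label): "pixels" (400x640 bool, what is visible of it).
- manip.tip_of(picture, label): "position" ([x, y, z] in m, in the coordinates of the camera as it stood for that picture, good to about 4 mm: a listed point, or the origin of a listed thing).
The state is a dict: "clock": time; "joint_pos": joint angles; "joint_velocities": joint speeds; "tau": joint torques, N m; "position": TCP position; "ee_rot": TCP orientation; "ft_force": force on the tool from outside, world axes, zero at the start; "torque": the same for the moment, N m; "grip_width": opening from 0.0 (shut) to 1.0 (fully open); "grasp_force": force on a finger pad.
Only numpy, scipy, OpenCV 4.12 (cv2) and the standard library are available. Lean on these libraries where they do the work, as an engineer would, in place of code of your own. Each camera call takes 0.05 s, during which the arm holds its last target. There are 200 camera calls.

TASK

Two shoe-care boxes stand on the hallway sideboard; on one of them the clip-on lid is not shut. Go round that lid and press down its four loose rim sections, each right down until it snaps shut and lies level. Only press: do not lift or tip the box or push it out of its place, leave the other box and everything else where they are, and finish clear of everything.

Things in the scene. Friction and masses are not known exactly. Their poses are not given: they have to be found in the camera images.
- carebox: Box to shut: clear plastic, 1 kg, loose, grey clip-on lid 200 mm (box x) by 140 mm (box y), shut top 80 mm above the table. Origin: centre of underside. Middle panel (124 x 64 mm) and four 38 mm square corners are fixed, 2 to 4 mm below the shut rim; between corners lie four rim sections, hinged 38 mm in from the lid's edge. At the start all four are loose and slope up outwards, outer edge 13 mm high; shut ones are level.
- lid_long1_pad (a point): Pressing point on top of the rim section on the long side towards the box's +y (122 mm long, 38 mm wide): mid-length, 14 mm in from the lid's outer edge, on its black strip. Moves with the section: 8 mm higher loose than shut (80 mm above the table). x axis outwards, z up from its face. Pressed straight down it moves easily for 3 mm, then resists with up to about 7 N, gives way and snaps down over the last 1 to 2 mm, stops hard and stays.
- lid_long1 (a joint): Lift angle of that section (rad): about 0 (-0.04 to 0.02) fully shut and level, about 0.36 sprung open; let go below 0.03 it snaps shut by itself, above 0.1 it springs open again, between these it may hang half-way (not shut).
- lid_long2_pad (a point): Pressing point on top of the rim section on the long side towards the box's -y (122 mm long, 38 mm wide): mid-length, 14 mm in from the lid's outer edge, on its black strip. Moves with the section: 8 mm higher loose than shut (80 mm above the table). x axis outwards, z up from its face. Pressed straight down it moves easily for 3 mm, then resists with up to about 7 N, gives way and snaps down over the last 1 to 2 mm, stops hard and stays.
- lid_long2 (a joint): Lift angle of that section (rad): about 0 (-0.04 to 0.02) fully shut and level, about 0.36 sprung open; let go below 0.03 it snaps shut by itself, above 0.1 it springs open again, between these it may hang half-way (not shut).
- lid_short1_pad (a point): Pressing point on top of the rim section on the short side towards the box's +x (62 mm long, 38 mm wide): mid-length, 14 mm in from the lid's outer edge, on its black strip. Moves with the section: 8 mm higher loose than shut (80 mm above the table). x axis outwards, z up from its face. Pressed straight down it moves easily for 3 mm, then resists with up to about 7 N, gives way and snaps down over the last 1 to 2 mm, stops hard and stays.
- lid_short1 (a joint): Lift angle of that section (rad): about 0 (-0.04 to 0.02) fully shut and level, about 0.36 sprung open; let go below 0.03 it snaps shut by itself, above 0.1 it springs open again, between these it may hang half-way (not shut).
- lid_short2_pad (a point): Pressing point on top of the rim section on the short side towards the box's -x (62 mm long, 38 mm wide): mid-length, 14 mm in from the lid's outer edge, on its black strip. Moves with the section: 8 mm higher loose than shut (80 mm above the table). x axis outwards, z up from its face. Pressed straight down it moves easily for 3 mm, then resists with up to about 7 N, gives way and snaps down over the last 1 to 2 mm, stops hard and stays.
- lid_short2 (a joint): Lift angle of that section (rad): about 0 (-0.04 to 0.02) fully shut and level, about 0.36 sprung open; let go below 0.03 it snaps shut by itself, above 0.1 it springs open again, between these it may hang half-way (not shut).
- sparebox: A second box of the same make and size whose lid is already shut all round; nothing moves on it. Origin: centre of its underside. To be left alone.
- polish_tin: Bystander: flat round metal shoe-polish tin, 62 mm across, 23 mm high. Origin: centre of its underside.
- shoe_brush: Bystander: wooden shoe brush lying bristles down, 120 x 48 x 38 mm. Origin: centre of its underside.
- key_bowl: Bystander: white key bowl, 130 mm across, 45 mm high. Origin: centre of its underside.
- pot_plant: Bystander: brown pot with a small succulent, 120 mm across, 94 mm high. Origin: centre of its underside.
- glasses_case: Bystander: black spectacle case, 60 x 155 x 38 mm. Origin: centre of its underside.
- torch: Bystander: metal pocket torch lying down, 132 mm long, 34 mm high. Origin: centre of its underside.
- care_spray: Bystander: upright spray can, 52 mm across, 150 mm high. Origin: centre of its underside.
Things that resemble listed ones, but are neither listed nor needed, are in the scene too. What is shaped like the carebox but turquoise or yellow is not meant.

How it is judged:
At the end, for the whole second after the job is handed in: All four rim sections of the open box are shut (lift angle under 0.03 rad), the box stands level (within 0.05 rad), at rest, within 40 mm of where it began; the other box and the bystanders are within 25 mm of where they began (value of joint each of lid_long1, lid_long2, lid_short1, lid_short2 below 0.03 rad and angle between carebox's own z axis and vertical below 0.05 rad and distance of carebox from where it was at the start of the episode below 0.04 m and linear speed of carebox below 0.02 m/s and distance of each of sparebox, polish_tin, shoe_brush, key_bowl, pot_plant, glasses_case, torch, care_spray from where it was at the start of the episode below 0.025 m); the robot touches nothing.
It fails at once if a box lifted or tipped (height (world z) of any of carebox, sparebox above 0.02 m or angle between any of carebox, sparebox's own z axis and vertical above 0.2 rad).
It fails at once if the open box pushed more than 40 mm from its place (distance of carebox from where it was at the start of the episode above 0.04 m).
It fails at once if the other box or a bystander moved more than 25 mm (distance of any of sparebox, polish_tin, shoe_brush, key_bowl, pot_plant, glasses_case, torch, care_spray from where it was at the start of the episode above 0.025 m).
It also fails if it takes over 42 s, if anything falls off the work surface, if the arm or the gripper's body presses on something with over 40 N, if the wrist force passes 120 N, or if a joint passes its speed limit or range.

## Working session

There is one attempt and no reset: what is moved stays moved. The work goes in short steps, Python scripts to look and compute and a tool call to move; the robot and the scene stay as the last step left them, time stands still between calls to the robot, and variables do not carry over. Pictures are saved under pics/ and viewed, at most 10 in all, crops included, and the job is handed in when it is done.

Besides the shell and the picture viewer there is one more tool, called after ">>>" as name(argument=value, ...) on one line, values as JSON. move_arm: Moves the arm, as the interface text tells. Its arguments: {"type":"object","properties":{"plan":{"type":"array","items":{"type":"number"}},"squeeze":{"type":"number"}},"required":["plan"]}

```bash
mkdir -p pics; cat > h.py <<'E'
import numpy as np, cv2
from workcell import manip
from scipy.spatial.transform import Rotation as R
def toworld(c,p,o=None):
    if 'cam_to_world' in c: T=np.array(c['cam_to_world'])
    else:
        B=np.eye(4);B[:3,:3]=R.from_quat(o['ee_rot']).as_matrix();B[:3,3]=o['position'];T=B@np.array(c['mount'])
    return (T@np.r_[p,1])[:3]
def save(c,n): cv2.imwrite('pics/'+n,c['color'][:,:,::-1])
E
python3 - <<'E'
from h import *
o=manip.get_obs();print(o['position'],o['ee_rot'],o['clock'],manip.tip_extent)
cs={}
for n in('scene','top'):
    c=manip.camera(n);save(c,n+'.png')
    for l in ['carebox','sparebox','lid_long1_pad','lid_long2_pad','lid_short1_pad','lid_short2_pad','care_spray','pot_plant']:
        for d in manip.tip_of(c,l)[:4]: print(n,l,round(d['conf'],2),toworld(c,d['position']).round(3))
E
```

```text
[ 0.23921539 -0.57726104  0.40389634] [ 9.80768593e-01  1.95172832e-01 -1.63669153e-04 -7.11280030e-04] 0.0 0.1734
scene carebox 0.97 [ 0.299  0.218 -0.002]
scene carebox 0.93 [0.271 0.536 0.005]
scene carebox 0.89 [ 0.247 -0.273 -0.002]
scene carebox 0.56 [0.546 0.2   0.002]
scene sparebox 0.94 [ 0.536 -0.199 -0.001]
scene lid_long1_pad 0.74 [0.342 0.254 0.081]
scene lid_long1_pad 0.7 [0.597 0.208 0.089]
scene lid_long1_pad 0.62 [ 0.256 -0.33   0.079]
scene lid_long1_pad 0.57 [0.298 0.488 0.08 ]
scene lid_long2_pad 0.85 [0.489 0.194 0.091]
scene lid_long2_pad 0.63 [0.259 0.587 0.076]
scene lid_long2_pad 0.59 [0.253 0.193 0.078]
scene lid_long2_pad 0.55 [ 0.242 -0.217  0.078]
scene lid_short1_pad 0.64 [0.553 0.118 0.087]
scene lid_short1_pad 0.64 [ 0.162 -0.281  0.081]
scene lid_short1_pad 0.54 [0.346 0.154 0.083]
scene lid_short1_pad 0.42 [0.194 0.502 0.083]
scene lid_short2_pad 0.67 [0.247 0.295 0.076]
scene lid_short2_pad 0.66 [ 0.427 -0.014  0.   ]
scene lid_short2_pad 0.65 [0.536 0.287 0.09 ]
scene lid_short2_pad 0.57 [ 0.331 -0.269  0.077]
scene care_spray 0.89 [ 0.53  -0.497 -
[... 333 characters left out ...]
op lid_long1_pad 0.83 [0.341 0.257 0.076]
top lid_long1_pad 0.69 [0.599 0.21  0.091]
top lid_long1_pad 0.66 [0.297 0.489 0.08 ]
top lid_long2_pad 0.87 [0.252 0.193 0.085]
top lid_long2_pad 0.86 [0.259 0.59  0.082]
top lid_long2_pad 0.83 [ 0.244 -0.214  0.081]
top lid_long2_pad 0.68 [0.489 0.199 0.089]
top lid_short1_pad 0.85 [0.558 0.119 0.089]
top lid_short1_pad 0.8 [0.344 0.15  0.08 ]
top lid_short1_pad 0.7 [ 0.163 -0.274  0.084]
top lid_short1_pad 0.67 [0.599 0.208 0.09 ]
top lid_short2_pad 0.78 [0.534 0.286 0.088]
top lid_short2_pad 0.75 [0.249 0.296 0.079]
top lid_short2_pad 0.69 [0.354 0.572 0.084]
top lid_short2_pad 0.56 [ 0.332 -0.267  0.081]
top pot_plant 0.74 [ 0.732 -0.248 -0.002]
```

View pics/top.png

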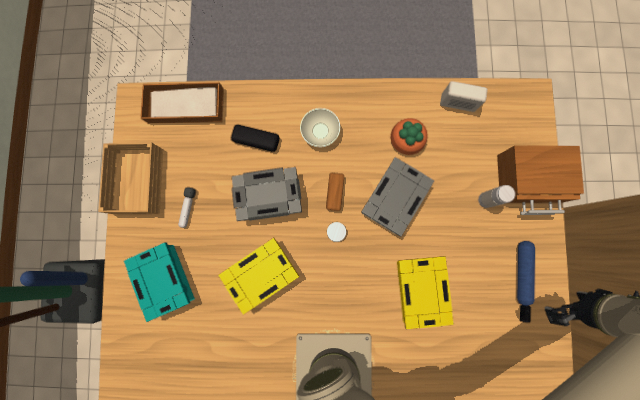

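View pics/scene.png

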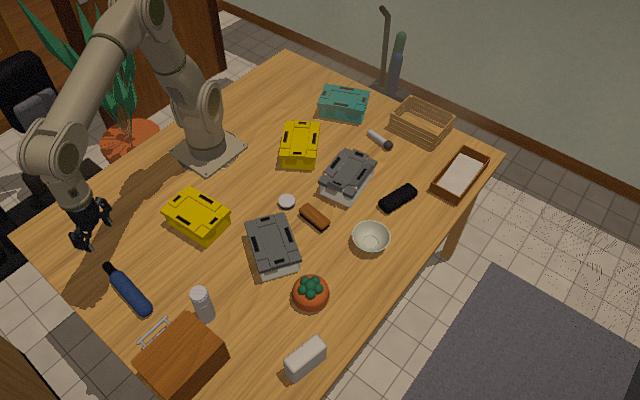

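Candidates by top-picture pixel:
- Grey box (267,194): rim sections slope up, with shadows under them and pads about 89 mm high. It fits the open carebox.
- Grey box (397,197): flat lid, so it is the sparebox.
- Yellow boxes (260,275) and (426,292) and the turquoise box (160,281): wrong colour.

The scene view shows the same grey boxes at (348,175) and (273,245). I'll confirm with a crop.

```bash
python3 -c "
import cv2
a=cv2.imread('pics/top.png');cv2.imwrite('pics/crop.png',cv2.resize(a[150:245,220:445],None,fx=3.5,fy=3.5,interpolation=cv2.INTER_CUBIC))"
```

```text
(no output)
```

View pics/crop.png

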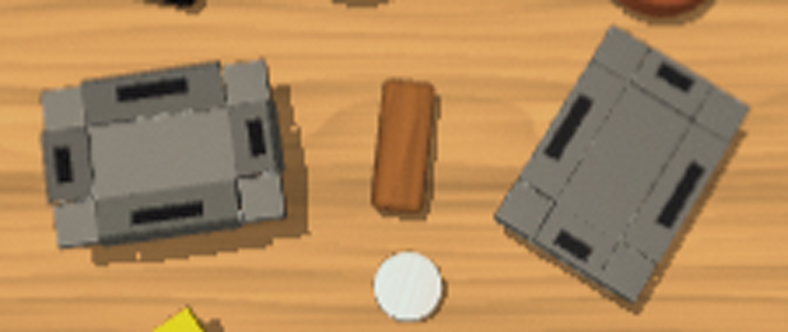

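The crop shows the left grey box (160,150 in the crop) with four raised, differently shaded sections, while the right one (625,165) is flat all round. The left box is the carebox, so I'll hover over it.

>>> move_arm(plan=[0,0,0.1,0.32,-0.275,0,0,0,0,0.15,0.32,-0.275,0,0,0,0,0.2,0.32,-0.275,0,0,0,0,0.27,0.32,-0.275,0,0,0,0,0.27,0.32,-0.275,0,0,0,0,0.27,0.32,-0.275,0,0,0,0,0.27,0.32,-0.275,0,0,0,0,0.27,0.58,-0.604,0,0,0,0,0.27,0.58,-0.604,0,0,0,0,0.27,0.58,-0.604,0,0,0,0,0.27,0.58,-0.604,0,0,0,0,0.27,0.58,-0.604,0,0])

```text
clock: 2.4
position: [0.515, 0.1016, 0.4051]
ee_rot: [0.998, 0.061, 0.001, 0.0]
ft_force: [0.7, -0.7, 0.4]
grip_width: 0.001
grasp_force: 0.0
```

```bash
cat > m.py <<'E'
from h import *
import sys
o=manip.get_obs();c=manip.camera('wrist');save(c,sys.argv[1])
print(o['position'],o['ee_rot'],o['clock'])
Rm=R.from_quat(o['ee_rot'])
for l in ['carebox','lid_long1_pad','lid_long2_pad','lid_short1_pad','lid_short2_pad']:
    for d in manip.tip_of(c,l)[:3]:
        w=toworld(c,d['position'],o);print(l,round(d['conf'],2),w.round(4),'tool',Rm.inv().apply(w+[0,0,.1734]-o['position']).round(4))
E
python3 m.py w1.png
```

```text
[0.51499192 0.10160673 0.40510926] [9.98137288e-01 6.10049901e-02 5.52621953e-04 1.98933897e-04] 2.4
carebox 0.94 [ 0.2509 -0.2674  0.0013] tool [-0.3073  0.334   0.2303]
carebox 0.78 [0.2986 0.2265 0.0003] tool [-0.1998 -0.1504  0.2312]
carebox 0.7 [ 0.5456  0.2016 -0.0024] tool [ 0.0423 -0.0956  0.2341]
lid_long1_pad 0.91 [ 0.2551 -0.3302  0.0796] tool [-0.3107  0.3969  0.1519]
lid_long1_pad 0.73 [0.5996 0.211  0.0861] tool [ 0.0972 -0.0984  0.1457]
lid_long1_pad 0.62 [0.2998 0.4883 0.0825] tool [-0.1666 -0.4101  0.1489]
lid_long2_pad 0.83 [0.4873 0.1975 0.0882] tool [-0.016  -0.0986  0.1435]
lid_short1_pad 0.74 [0.1996 0.4969 0.0784] tool [-0.2651 -0.4308  0.1528]
lid_short1_pad 0.61 [0.5535 0.1184 0.0935] tool [ 0.0401 -0.0121  0.1383]
lid_short2_pad 0.88 [ 0.3302 -0.2661  0.08  ] tool [-0.2284  0.3424  0.1516]
lid_short2_pad 0.86 [0.53   0.2858 0.0934] tool [ 0.0372 -0.1811  0.1382]
lid_short2_pad 0.62 [ 0.4283 -0.0087 -0.0007] tool [-0.0997  0.0988  0.2323]
```

View pics/w1.png

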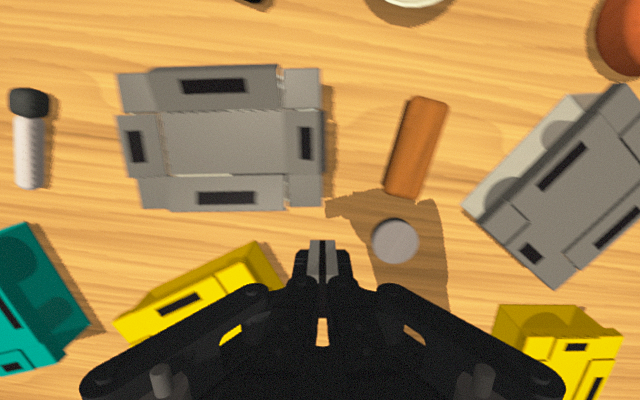

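>>> move_arm(plan=[0,0,0,0.042,-0.012,0,0,0,0,0,0.042,-0.012,0.06,0,0,0,0,0.042,-0.012,0.11,0,0,0,0,0.042,-0.012,0.132,0,0,0,0,0.042,-0.012,0.132,0])

```text
clock: 3.32
position: [0.5546, 0.1149, 0.2713]
ee_rot: [0.998, 0.06, -0.002, 0.001]
ft_force: [-0.2, 0.8, -0.1]
grip_width: 0.0
grasp_force: 0.0
```

>>> move_arm(plan=[0,0,0,0.001,-0.003,0.004,0,0,0,0,0.001,-0.003,0.008,0,0,0,0,0.001,-0.003,0.011,0,0,0,0,0.001,-0.003,0.014,0,0,0,0,0.001,-0.003,0.016,0,0,0,0,0.001,-0.003,0.018,0,0,0,0,0.001,-0.003,0.018,0])

```text
clock: 4.2
position: [0.5556, 0.1199, 0.2546]
ee_rot: [0.998, 0.061, 0.0, 0.0]
ft_force: [0.3, 0.3, 1.4]
grip_width: -0.004
grasp_force: 0.3
```

>>> move_arm(plan=[0,0,0,0,0,0.001,0,0,0,0,0,0,0.002,0,0,0,0,0,0,0.003,0,0,0,0,0,0,0.003,0])

```text
clock: 4.7
position: [0.5556, 0.1203, 0.2527]
ee_rot: [0.998, 0.061, 0.0, 0.0]
ft_force: [-3.4, -1.5, 11.5]
grip_width: -0.002
grasp_force: 6.1
```

>>> move_arm(plan=[0,0,0,0,0,0.001,0,0,0,0,0,0,0.001,0,0,0,0,0,0,-0.02,0,0,0,0,0,0,-0.04,0,0,0,0,0.027,-0.042,-0.045,0,0,0,0,0.054,-0.084,-0.04,0,0,0,0,0.054,-0.084,-0.03,0,0,0,0,0.054,-0.084,-0.02,0,0,0,0,0.054,-0.084,-0.02,0])

```text
clock: 5.82
position: [0.5987, 0.2084, 0.2707]
ee_rot: [0.998, 0.061, -0.001, 0.001]
ft_force: [-0.5, 0.2, 0.4]
grip_width: -0.001
grasp_force: 0.0
```

>>> move_arm(plan=[0,0,0,0,-0.001,0.004,0,0,0,0,0,-0.001,0.008,0,0,0,0,0,-0.001,0.011,0,0,0,0,0,-0.001,0.014,0,0,0,0,0,-0.001,0.016,0,0,0,0,0,-0.001,0.018,0,0,0,0,0,-0.001,0.019,0,0,0,0,0,-0.001,0.02,0,0,0,0,0,-0.001,0.021,0,0,0,0,0,-0.001,0.021,0])

```text
clock: 7.08
position: [0.5989, 0.2111, 0.2525]
ee_rot: [0.998, 0.061, 0.001, 0.0]
ft_force: [-5.7, -4.3, 16.7]
grip_width: -0.002
grasp_force: 8.4
```

>>> move_arm(plan=[0,0,0,0,0,-0.02,0,0,0,0,0,0,-0.04,0,0,0,0,-0.028,-0.041,-0.046,0,0,0,0,-0.056,-0.082,-0.041,0,0,0,0,-0.056,-0.082,-0.031,0,0,0,0,-0.056,-0.082,-0.021,0,0,0,0,-0.056,-0.082,-0.021,0])

```text
clock: 7.95
position: [0.5339, 0.284, 0.2708]
ee_rot: [0.998, 0.06, -0.001, 0.001]
ft_force: [0.1, 0.3, 0.5]
grip_width: 0.0
grasp_force: 0.0
```

>>> move_arm(plan=[0,0,0,0,-0.001,0.004,0,0,0,0,0,-0.001,0.008,0,0,0,0,0,-0.001,0.011,0,0,0,0,0,-0.001,0.014,0,0,0,0,0,-0.001,0.016,0,0,0,0,0,-0.001,0.018,0,0,0,0,0,-0.001,0.019,0,0,0,0,0,-0.001,0.02,0,0,0,0,0,-0.001,0.021,0,0,0,0,0,-0.001,0.021,0])

```text
clock: 9.2
position: [0.5331, 0.2867, 0.2524]
ee_rot: [0.998, 0.061, 0.0, 0.0]
ft_force: [-5.4, -2.2, 17.6]
grip_width: -0.006
grasp_force: 8.7
```

>>> move_arm(plan=[0,0,0,0,0,-0.02,0,0,0,0,0,0,-0.04,0,0,0,0,-0.028,0.042,-0.046,0,0,0,0,-0.055,0.083,-0.041,0,0,0,0,-0.055,0.083,-0.031,0,0,0,0,-0.055,0.083,-0.021,0,0,0,0,-0.055,0.083,-0.021,0])

```text
clock: 10.07
position: [0.4886, 0.1983, 0.2712]
ee_rot: [0.998, 0.062, -0.001, -0.0]
ft_force: [0.0, 0.9, -0.0]
grip_width: 0.001
grasp_force: 0.0
```

>>> move_arm(plan=[0,0,0,0,0,0.004,0,0,0,0,0,0,0.008,0,0,0,0,0,0,0.011,0,0,0,0,0,0,0.014,0,0,0,0,0,0,0.016,0,0,0,0,0,0,0.018,0,0,0,0,0,0,0.019,0,0,0,0,0,0,0.02,0,0,0,0,0,0,0.021,0,0,0,0,0,0,0.021,0])

```text
clock: 11.32
position: [0.4888, 0.1976, 0.252]
ee_rot: [0.998, 0.061, 0.0, 0.0]
ft_force: [-7.2, -3.2, 19.5]
grip_width: -0.001
grasp_force: 9.4
```

>>> move_arm(plan=[0,0,0,0,0,-0.02,0,0,0,0,0,0,-0.05,0,0,0,0,0,0,-0.1,0,0,0,0,0,0.04,-0.15,0,0,0,0,0,0.08,-0.15,0,0,0,0,0,0.1,-0.15,0,0,0,0,0,0.1,-0.15,0])

```text
clock: 12.2
position: [0.5011, 0.0966, 0.4012]
ee_rot: [0.998, 0.06, 0.0, 0.0]
ft_force: [0.4, 0.4, -0.0]
grip_width: -0.001
grasp_force: 0.0
```

```bash
python3 m.py w2.png; python3 -c "
import cv2
from h import *
a=manip.camera('scene')['color'][:,:,::-1];cv2.imwrite('pics/s2.png',cv2.resize(a[130:225,290:420],None,fx=5,fy=5,interpolation=cv2.INTER_CUBIC))"
```

```text
[0.50109199 0.0966154  0.40121387] [9.98207235e-01 5.98508429e-02 3.49656074e-04 2.64009572e-04] 12.2
carebox 0.9 [ 0.245  -0.2693 -0.0009] tool [-0.2982  0.3326  0.2287]
carebox 0.79 [ 0.2951  0.2235 -0.0008] tool [-0.1895 -0.1508  0.2284]
carebox 0.79 [0.2772 0.5386 0.0031] tool [-0.1697 -0.4657  0.2244]
lid_long1_pad 0.96 [ 0.2569 -0.3314  0.0834] tool [-0.2937  0.3957  0.1444]
lid_long1_pad 0.82 [0.5996 0.2105 0.077 ] tool [ 0.1113 -0.1013  0.1508]
lid_long1_pad 0.75 [0.3439 0.2521 0.0806] tool [-0.1376 -0.1732  0.147 ]
lid_long2_pad 0.79 [0.484  0.1971 0.0807] tool [-0.005  -0.1019  0.1471]
lid_long2_pad 0.65 [ 0.5173  0.4741 -0.0014] tool [ 0.061 -0.373  0.229]
lid_short1_pad 0.83 [0.1992 0.4987 0.0798] tool [-0.2518 -0.4354  0.1476]
lid_short1_pad 0.6 [0.5542 0.1212 0.0836] tool [ 0.0556 -0.0182  0.1442]
lid_short2_pad 0.8 [ 0.3319 -0.2644  0.0816] tool [-0.2112  0.3381  0.1462]
lid_short2_pad 0.56 [0.5309 0.2875 0.0799] tool [ 0.0523 -0.1861  0.1479]
lid_short2_pad 0.56 [0.2472 0.2953 0.0812] tool [-0.2285 -0.2277  0.1463]
```

View pics/w2.png

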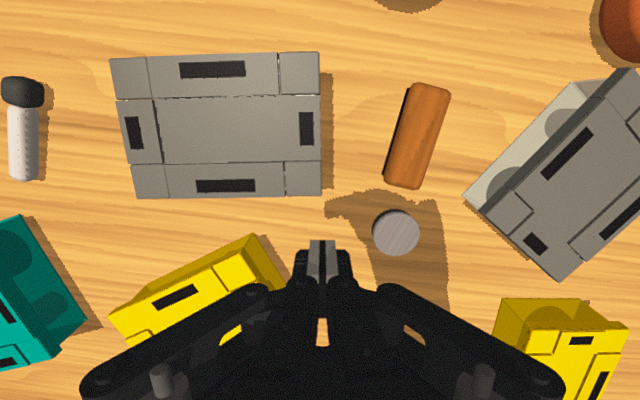

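View pics/s2.png

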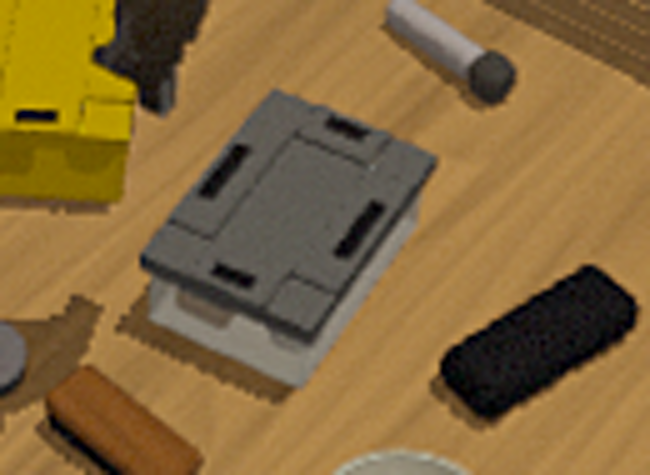

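In the wrist view the lid is now an even grey rectangle (110..320, 52..198) with straight edges. The scene crop shows all four sections level, and the pads measure about 80 mm high. The arm is clear of everything.

```bash
python3 -c "
from workcell import manip
print(manip.hand_in())"
```

```text
the job is handed in; nothing more can be done
None
```

I pressed all four rim sections of the open grey box shut without visibly moving it, and the final pictures show the lid level all round. I handed the job in after about 12 s on the robot's clock with the arm clear; no verdict was shown.

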